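# Clamp the conduit in the threading bed

### The arm

A 6-joint arm with a two-finger parallel gripper is mounted at the origin on the work surface. World frame = base frame: x ahead of the robot, y to its left, z up, the work surface at z = 0. Lengths are in m, angles in degrees, forces in N, time in s.
With the tool pointing down it reaches from about 0.375 to 0.9 m from the base axis. Payload 3.1 kg.
Tool frame: the origin (TCP) lies at the very end of the fingers, on their centre line; the grasp point (between the pads) lies 19 mm behind it; z points along the fingers, y is the line along which they close (so a half turn about z gives the same grasp; the last joint's range is limited). The gripper opens to 87 mm and grips with 3 to 60 N. Pads are 19 mm wide; open, the fingers measure 117 mm over their backs; the gripper's body (75 mm by 190 mm) begins 51 mm behind the grasp point.
Start: joints at [60.476, 30.224, 82.088, -0, 67.689, -10.227], TCP at [0.207, 0.59, 0.223] pointing down, gripper open.
Joint ranges: [-176.69, 176.69], [-43.24, 126.21], [12.49, 139.97], [-82, 262], [0, 151.66], [-163.58, 163.58]. Speed limits (degrees/s): [159.86, 159.86, 180, 180, 180, 180].

### API

Orientations are given as a 3x3 rotation matrix whose columns are the frame's x, y, z axes.
In Python, from rig import readout, cams, bot gives the robot as it stands.
- The arm moves only by the shell command python3 -m inch 'ROWS'. ROWS is JSON, a list of rows, each a list of 5 numbers: the shift along the world's x, y, z in cm, then the turn about the world's z in degrees, then the finger opening in cm, from 0 to 8.7. In form: [[dx, dy, dz, twist, fingers], ...]. A call has 1 to 10 rows; each row is the pose to reach, as a shift and turn from the pose commanded when the call began; what a row does not reach only later rows make up. A row lasts 1/12 s, in which the tool goes at most 41.7 mm and 7.16 degrees, less where a joint would pass 70% of its speed; a pose out of reach is approached as far as the arm can. A call with a gripper value outside its range is refused whole. The fingers move at their own pace and stop on an object; the grip force is fixed at half the most. Time passes only in rows, so rows that repeat a pose let the fingers close. It gives the time, the measured TCP pose, the force, the opening and the grip force at its end, in the units of the state.
- readout.read_state(): the state, without advancing time (a new reading comes with each control period).
- cams.capture(name): name is "scene" or "top"; returns a dict with "image" (400x640x3 uint8, blue, green, red), "intrinsics" (3x3 intrinsics, pixels), "k1" (the pictures are not rectified: a ray, as slopes to the right and down, at radius r is drawn at 1 + k1 r^2 times it, then the intrinsics apply), "xyz" and "rotation" of the camera in the world. Camera axes: x right, y down, z forward; pixel columns grow to the right and rows downward; lengths in m; the calibration is good to about 2 mm. A picture is of the moment at which its call begins. There is no depth.
- bot.hand_in(): hands the job in; it is judged then, once.
The state is a dict: "time_s": time; "joint_positions": joint angles; "qvel": joint speeds; "tau": joint torques, N m; "position": TCP position; "tcp_rot": TCP orientation; "force": force on the tool from outside, world axes, zero at the start; "moment": the same for the moment, N m; "opening": opening from 0.0 (shut) to 1.0 (fully open); "grasp_force": force on a finger pad.
Only numpy, scipy, OpenCV 4.12 (cv2) and the standard library are available. Lean on these libraries where they do the work, as an engineer would, in place of code of your own. Each camera call takes 0.05 s, during which the arm holds its last target. There are 200 camera calls.

### The job

Slide the clear guard fully open, take the U-bolt that fits (the narrower of the two hanging on the stock rail) and pass it over the conduit with both legs through the two bracket holes, fully home with its crown on the conduit. Then slide the guard fully shut over it and let go, leaving the wider U-bolt on its rail and the other things on the bench where they are.

Things in the scene. Friction and masses are not known exactly. Their poses are not given: they have to be found in the camera images.
- ubolt_mid (a point): Narrow U-bolt: 8 mm steel bar, an upright U, open end down, 89 mm tall, 46 mm wide over the legs (leg axes 38 apart), 75 g. Point: centre of its outline; crown top 44.5 above it, rounded leg tips 44.5 below; legs straight up to 21.5 above it, then the bend. Own z up, x from leg to leg (either way round). Starts hung astride the rail, crown on it, in either order with the wide one, about 90 mm apart.
- wide_ubolt_mid (a point): The other U-bolt, too wide for the holes: same 8 mm steel bar, 106 mm tall, 64 mm wide over the legs (leg axes 56 mm apart). Point: the centre of its outline, half-way up; axes as for the narrow one. It hangs on the same rail and stays there.
- stand: Fixed timber stock stand; origin under its centre on the table. Base 90 x 240 x 12 mm (x, y, z); a post 34 x 18 mm, 120 mm high, at own y = -105 and +105 mm; between them a level 20 mm steel rail along own y, its top 115 mm above the table. A U-bolt must be lifted 75 mm (the wide one 85) to come clear of the rail.
- bracket_seat (a point): Where the narrow U-bolt's centre point lies once fully home, 60 mm above the table, fixed to the bed. Own z up, y along the conduit, x across it. Two upright 12 mm through holes, slightly chamfered, at own x = +19 and -19 mm, y = 0, in a flat steel plate 90 x 50 x 8 mm (x, y, z), its top 10 mm below this point. Home, the legs stick out 26 mm below the plate, clear of the bed.
- bed: Fixed grey threading bed; origin on the table under the bracket seat, same axes. A fixed steel conduit, 25 mm across, lies along own y in the bracket's saddle (18 mm wide in x), axis 84 mm and top 96.5 mm above the table: the U-bolt's crown rests on it when home. Base 160 mm wide (x), y = -105 to 355 mm. Blue threading head at own y = 281 to 355 mm, 140 mm high.
- guard (a joint): Slide of the clear plastic guard along its track, m: 0 = shut (over the bracket), 0.20 = fully open, at the end stop; grows as the guard moves along the bracket's own +y. It starts shut or nearly so, stays where it is left and takes about 2 to 4 N to move.
- guard_handle (a point): Middle of the black handle bar on the guard: level, 12 mm thick, 60 mm long along the bracket's x, 157 mm above the table, 35 mm above the guard's flat top, a post at each end. Shut, it is straight over the bracket. Own y is the way the guard opens. The guard is a clear channel 134 mm wide (x), 150 mm long (75 either side of the handle), 122 mm high, open at both ends.
- wrench: Bystander: spanner lying on the bench.
- coupler: Bystander: steel conduit coupler, a tube 34 mm across and 45 mm tall, standing.
- screwdriver: Bystander: screwdriver lying on the bench.
- jbox: Bystander: round grey junction box, 65 mm across and 30 mm tall.
- offcut: Bystander: timber offcut 150 x 45 x 35 mm.
- tape_case: Bystander: black tape-measure case 72 x 40 x 68 mm.
Things that resemble listed ones, but are neither listed nor needed, are in the scene too. What is shaped like the part that bears ubolt_mid but red is not meant.

How it is judged:
By the outcome, as a careful person would: the job done as asked, in the order asked, and still so for the second after the job is handed in, with the robot touching nothing.
It also fails if it takes over 72 s, if anything falls off the work surface, if the arm or the gripper's body presses on something with over 40 N, if the wrist force passes 120 N, or if a joint passes its speed limit or range.

## Working session

There is one attempt and no reset: what is moved stays moved. The work goes in short steps, Python scripts to look and compute and a shell command to move; the robot and the scene stay as the last step left them, time stands still between calls to the robot, and variables do not carry over. Pictures are saved under pics/ and viewed, at most 10 in all, crops included, and the job is handed in when it is done.

```bash
mkdir -p pics
python3 - <<'E'
from rig import readout,cams
import cv2
for n in("scene","top"):
    c=cams.capture(n);cv2.imwrite(f"pics/{n}0.png",c["image"]);print(n,c["intrinsics"],c["k1"],c["xyz"],c["rotation"])
s=readout.read_state();print(s)
E
```

```text
scene [[376.10772053   0.         321.987337  ]
 [  0.         376.10772053 200.36146306]
 [  0.           0.           1.        ]] -0.024386208145187962 [ 0.97035716 -0.53163745  0.58362301] [[ 0.79541236  0.34117254 -0.50091962]
 [ 0.60605592 -0.4531011   0.65375501]
 [-0.00392397 -0.82359012 -0.56717186]]
top [[364.74849668   0.         324.0116038 ]
 [  0.         364.74849668 199.71797669]
 [  0.           0.           1.        ]] 0.023700464104182337 [0.51239117 0.0127437  0.9687446 ] [[ 0.01799842 -0.99847063  0.05227283]
 [-0.99938811 -0.01953394 -0.02901438]
 [ 0.02999111 -0.05171863 -0.99821126]]
{'time_s': 0.1, 'joint_positions': array([ 6.04777882e+01,  3.02744605e+01,  8.21489798e+01, -6.35565449e-04,
        6.76912892e+01, -1.02265713e+01]), 'qvel': array([ 0.11780832, -0.09228074, -0.1456257 , -0.0788472 ,  0.00738329,
       -0.00086555]), 'tau': array([-4.06849231e-04, -4.40987027e+01, -1.77150929e+01,  6.34813774e-02,
        5.32367360e-02, -4.11276721e-05]), 'position': array([0.20615915, 0.5893107 , 0.22166107]), 'tcp_rot': array([[-9.43827323e-01,  3.30437631e-01, -9.77777455e-04],
       [ 3.30438897e-01,  9.43825769e-01, -1.74748005e-03],
       [ 3.45418389e-04, -1.97241512e-03, -9.99997995e-01]]), 'force': array([-0.12973226,  0.0440166 ,  0.38412183]), 'moment': array([ 0.05070498, -0.02376906,  0.03583919]), 'grasp_force': 0.0, 'opening': 0.9972301500840798}
```

View pics/scene0.png

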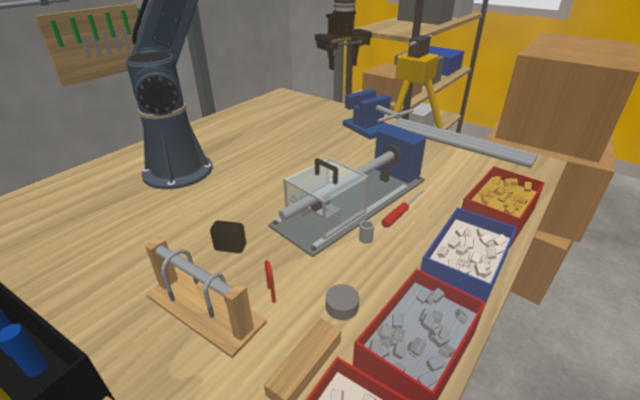

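View pics/top0.png

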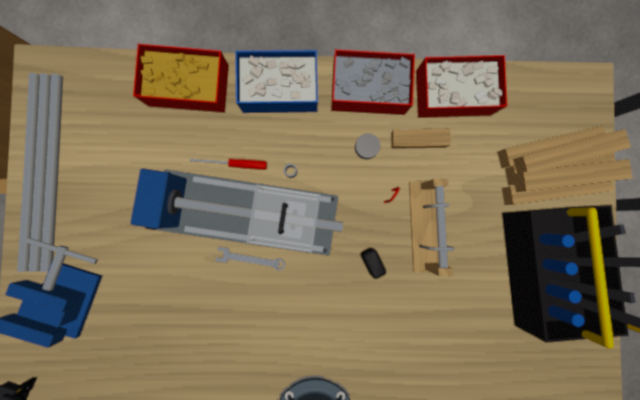

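The scene view shows the guard shut with its handle at about (327,165) and two U-bolts on the rail at (177,275) and (215,290). In the top view the handle is at (284,218), the rail runs from (438,183) to (443,272) and a red decoy lies at (392,194). I'll enlarge crops of both.

```bash
python3 - <<'E'
import cv2,numpy as np
s=cv2.imread("pics/scene0.png");t=cv2.imread("pics/top0.png")
R=lambda a,f:cv2.resize(a,None,fx=f,fy=f,interpolation=cv2.INTER_CUBIC)
a=R(s[235:355,140:270],4.6)
cv2.imwrite("pics/c1.png",a)
b=R(t[165:285,260:460],4); cv2.imwrite("pics/c2.png",b)
E
cat > h.py <<'E'
import numpy as np,cv2
from rig import cams,readout
def ray(c,u,v):
    K=c["intrinsics"];p=cv2.undistortPoints(np.array([[[u,v]]],float),K,np.array([c["k1"],0,0,0,0.]))[0,0]
    d=c["rotation"]@np.array([p[0],p[1],1]);return np.array(c["xyz"]),d/np.linalg.norm(d)
def plane(c,u,v,z):
    o,d=ray(c,u,v);return o+d*(z-o[2])/d[2]
def tri(c1,p1,c2,p2):
    o,d=ray(c1,*p1);q,e=ray(c2,*p2);A=np.stack([d,-e],1);t=np.linalg.lstsq(A,q-o,rcond=None)[0]
    a=o+d*t[0];b=q+e*t[1];return (a+b)/2,np.linalg.norm(a-b)
def proj(c,P):
    X=c["rotation"].T@(np.array(P)-c["xyz"]);return cv2.projectPoints(X.reshape(1,3),np.zeros(3),np.zeros(3),c["intrinsics"],np.array([c["k1"],0,0,0,0.]))[0].ravel()
E
```

```text
(no output)
```

View pics/c1.png

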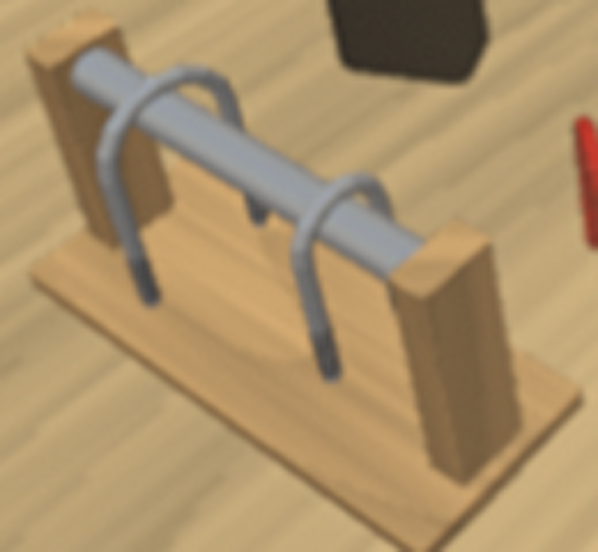

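View pics/c2.png

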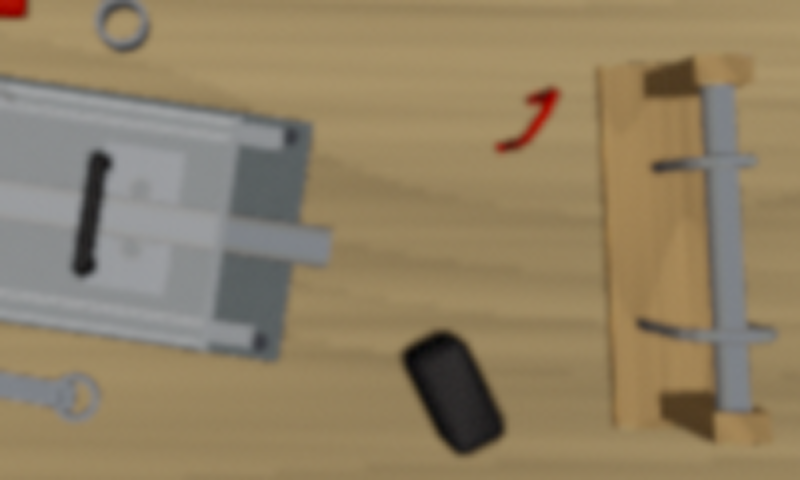

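Crop c1 shows the narrower U-bolt is the front one in the scene view, with its crown at about (216,274.6). In the top view it is the upper one, with its crown at about (442.5,205). The handle bar runs from about (284.5,205) to (281,232) in the top view. I'll measure the handle and rail now, and the bracket once the guard is open.

```bash
cat > m1.py <<'E'
from h import *
T=cams.capture("top");S=cams.capture("scene")
def blob(c,x0,x1,y0,y1,thr=60):
    m=(c["image"][y0:y1,x0:x1].max(2)<thr).astype(np.uint8)
    n,l,st,ce=cv2.connectedComponentsWithStats(m);k=1+st[1:,4].argmax()
    p=np.argwhere(l==k)[:,::-1]+[x0,y0]
    (cx,cy),(w,h),a=cv2.minAreaRect(p.astype(np.float32));return p,np.array([cx,cy]),(w,h,a)
p,ct,r=blob(T,270,300,195,242);print("top handle",len(p),ct,r)
W=np.array([plane(T,u,v,.157)[:2] for u,v in p]);m=W.mean(0);e=np.linalg.svd(W-m)[2][0]
c=(W-m)@e;print("handle",m,"axis",e,np.degrees(np.arctan2(e[1],e[0])),"len",np.ptp(c),"mid",m+e*(c.max()+c.min())/2)
q,cs,r=blob(S,305,345,150,185);print("scene",len(q),cs,r,"pred",proj(S,[*m,.157]))
# rail
hsv=cv2.cvtColor(T["image"],cv2.COLOR_BGR2HSV)
P=[]
for v in list(range(190,202))+list(range(212,240))+list(range(254,264)):
    row=np.where(hsv[v,425:455,1]<60)[0]+425
    if len(row): P.append((v,row.mean(),len(row)))
P=np.array(P);print(P[::8])
W=np.array([plane(T,u,v,.110)[:2] for v,u,_ in P]);f=np.polyfit(W[:,0],W[:,1],1);print("rail y=a x+b",f,"ang",np.degrees(np.arctan(f[0]))+0,"resid",np.std(W[:,1]-np.polyval(f,W[:,0])))
for z,uv in((.123,(442.5,205)),(.123,(442.5,248.5))):
    print("bolt crown top",plane(T,*uv,z))
print("tri narrow",tri(T,(442.5,205.2),S,(216.1,274.6)))
print("tri wide",tri(T,(443,248.5),S,(181,250.5)))
for v in range(201,211): print(v,hsv[v,420:455,1].tolist())
E
python3 m1.py
```

```text
top handle 102 [282.24853516 218.38438416] (3.6493728160858154, 29.575124740600586, 8.746162414550781)
handle [0.51215374 0.08114752] axis [-0.99174973  0.12818922] 172.63503295261762 len 0.06533423181756193 mid [0.51179522 0.08119386]Traceback (most recent call last):
  File "m1.py", line 11, in <module>
    q,cs,r=blob(S,305,345,150,185);print("scene",len(q),cs,r,"pred",proj(S,[*m,.157]))
           ~~~~^^^^^^^^^^^^^^^^^^^
  File "m1.py", line 5, in blob
    n,l,st,ce=cv2.connectedComponentsWithStats(m);k=1+st[1:,4].argmax()
                                                      ~~~~~~~~~~~~~~~^^
ValueError: attempt to get argmax of an empty sequence
```

```bash
sed -i 's/blob(S,305,345,150,185)/blob(S,305,345,150,190,90)/' m1.py; python3 m1.py
```

```text
top handle 102 [282.21099854 218.37861633] (3.7254011631011963, 29.575124740600586, 8.746161460876465)
handle [0.51189308 0.08118437] axis [-0.99140466  0.13083122] 172.48237216015698 len 0.06534292732516905 mid [0.51180082 0.08119654]
scene 172 [326.00006104 170.50001526] (28.174455642700195, 14.310833930969238, 26.56505012512207) pred [325.61298296 164.70008872]
[[190.  439.5   8. ]
 [198.  439.5   8. ]
 [216.  440.5   8. ]
 [224.  441.    9. ]
 [232.  441.5   8. ]
 [254.  442.5   8. ]
 [262.  443.    9. ]]
rail y=a x+b [ 0.05387633 -0.31767917] ang 3.0839047189161914 resid 0.00037294860660374055
bolt crown top [ 0.54973674 -0.28917102  0.123     ]
bolt crown top [ 0.44862675 -0.28916434  0.123     ]
tri narrow (array([ 0.55179261, -0.28594453,  0.12353252]), np.float64(0.007712647928035595))
tri wide (array([ 0.45192548, -0.28596375,  0.12357013]), np.float64(0.010028963021827628))
201 [120, 120, 120, 120, 120, 120, 121, 120, 120, 120, 121, 123, 122, 122, 117, 102, 42, 7, 2, 12, 15, 17, 15, 10, 59, 89, 97, 95, 96, 97, 94, 95, 95, 94, 95]
202 [120, 120, 120, 122, 121, 121, 123, 120
[... 627 characters left out ...]
 23, 24, 15, 9, 4, 4, 6, 6, 8, 6, 8, 2, 16, 29, 41, 58, 80, 94, 96, 95, 95, 97]
207 [121, 122, 119, 105, 76, 77, 79, 81, 84, 90, 86, 83, 76, 76, 79, 65, 33, 12, 4, 6, 12, 11, 11, 2, 27, 65, 81, 83, 87, 93, 96, 96, 95, 97, 96]
208 [122, 121, 119, 119, 115, 115, 117, 114, 114, 116, 117, 114, 114, 115, 112, 103, 57, 14, 4, 8, 17, 17, 17, 4, 34, 79, 94, 95, 94, 96, 96, 96, 96, 96, 97]
209 [122, 121, 119, 119, 118, 120, 119, 119, 119, 121, 122, 121, 121, 121, 122, 109, 61, 12, 2, 10, 17, 19, 19, 6, 34, 80, 93, 95, 97, 97, 97, 96, 96, 95, 97]
210 [120, 120, 119, 120, 121, 119, 120, 122, 121, 120, 122, 122, 122, 122, 119, 113, 63, 14, 2, 8, 17, 19, 19, 8, 33, 79, 95, 96, 95, 97, 97, 98, 97, 97, 97]
```

```bash
python3 -m inch '[[30.6,-50.8,0,11.8,8.7],[30.6,-50.8,0,11.8,8.7],[30.6,-50.8,0,11.8,8.7],[30.6,-50.8,0,11.8,8.7],[30.6,-50.8,0,11.8,8.7],[30.6,-50.8,0,11.8,8.7],[30.6,-50.8,0,11.8,8.7],[30.6,-50.8,0,11.8,8.7],[30.6,-50.8,0,11.8,8.7],[30.6,-50.8,0,11.8,8.7]]'; python3 -c "
from rig import readout;s=readout.read_state();print(s['joint_positions'])"
```

```text
time_s: 1.13
position: [0.4219, 0.2317, 0.2228]
tcp_rot: [[-0.991, 0.13, 0.001], [0.13, 0.991, 0.0], [-0.001, 0.0, -1.0]]
force: [0.5, 1.0, -0.6]
opening: 0.997
grasp_force: 0.0
[ 1.54448094e+01  1.91726922e+01  1.02194430e+02  5.12209425e-03
  5.85972145e+01 -6.70653403e+01]
```

```bash
python3 -m inch '[[8.7,-14.5,0,0,8.7],[8.7,-14.5,0,0,8.7],[8.7,-14.5,0,0,8.7],[8.7,-14.5,0,0,8.7],[8.7,-14.5,0,0,8.7],[8.7,-14.5,0,0,8.7],[8.7,-14.5,0,0,8.7]]'
```

```text
time_s: 1.72
position: [0.5074, 0.0886, 0.2223]
tcp_rot: [[-0.991, 0.132, -0.002], [0.132, 0.991, 0.001], [0.002, 0.0, -1.0]]
force: [-0.3, 0.2, -0.2]
opening: 0.997
grasp_force: 0.0
```

```bash
python3 -m inch '[[0.45,-0.75,-3,0,8.7],[0.45,-0.75,-6,0,8.7],[0.45,-0.75,-8.3,0,8.7],[0.45,-0.75,-8.3,0,8.7],[0.45,-0.75,-8.3,0,1],[0.45,-0.75,-8.3,0,0.5],[0.45,-0.75,-8.3,0,0.5],[0.45,-0.75,-8.3,0,0.5],[0.45,-0.75,-8.3,0,0.5],[0.45,-0.75,-8.3,0,0.5]]'
```

```text
time_s: 2.55
position: [0.5132, 0.0811, 0.1405]
tcp_rot: [[-0.991, 0.13, 0.002], [0.13, 0.991, -0.0], [-0.002, 0.0, -1.0]]
force: [-0.8, -0.5, -0.8]
opening: 0.629
grasp_force: 0.0
```

```bash
python3 -m inch '[[0,0,0,0,0.5],[0,0,0,0,0.5],[0,0,0,0,0.5],[0,0,0,0,0.5],[0,0,0,0,0.5],[0,0,0,0,0.5],[0,0,0,0,0.5],[0,0,0,0,0.5],[0,0,0,0,0.5],[0,0,0,0,0.5]]'
```

```text
time_s: 3.38
position: [0.5126, 0.0811, 0.1395]
tcp_rot: [[-0.991, 0.131, -0.0], [0.131, 0.991, 0.0], [0.0, 0.0, -1.0]]
force: [-0.3, 0.9, -0.4]
opening: 0.126
grasp_force: 30.0
```

```bash
python3 -m inch '[[0.26,2,0,0,0.5],[0.53,4,0,0,0.5],[0.79,6,0,0,0.5],[1.06,8,0,0,0.5],[1.32,10,0,0,0.5],[1.58,12,0,0,0.5],[1.85,14,0,0,0.5],[2.11,16,0,0,0.5],[2.38,18,0,0,0.5],[2.38,18,0,0,0.5]]'; python3 -m inch '[[0.05,0.4,0,0,0.5],[0.1,0.8,0,0,0.5],[0.16,1.2,0,0,0.5],[0.2,1.5,0,0,0.5]]'
```

```text
time_s: 4.22
position: [0.5364, 0.2604, 0.1394]
tcp_rot: [[-0.992, 0.126, -0.001], [0.126, 0.992, -0.006], [-0.0, -0.006, -1.0]]
force: [0.9, -4.7, 2.7]
opening: 0.128
grasp_force: 30.0
time_s: 4.55
position: [0.5362, 0.2606, 0.1392]
tcp_rot: [[-0.993, 0.122, -0.009], [0.122, 0.992, -0.032], [0.005, -0.033, -0.999]]
force: [-1.9, -48.2, 10.6]
opening: 0.128
grasp_force: 30.0
```

```bash
python3 -m inch '[[-0.1,-0.8,0,0,0.5],[-0.18,-1.3,0,0,0.5],[-0.18,-1.3,0,0,5],[-0.18,-1.3,0,0,5],[-0.18,-1.3,0,0,5],[-0.18,-1.3,0,0,5],[-0.18,-1.3,2,0,5],[-0.18,-1.3,5,0,5],[-0.18,-1.3,9,0,6],[-0.18,-1.3,12,0,7]]'; python3 -m inch '[[0,-4,3,0,7],[0,-8,3,0,7],[0,-12,3,0,7],[0,-16,3,0,7],[0,-20,3,0,7],[0,-24,3,0,7],[0,-28,3,0,7],[0,-32,3,0,7],[0,-36,3,0,7],[0,-40,3,0,7]]'
python3 - <<'E'
from h import *
for n in("scene","top"): cv2.imwrite(f"pics/{n}1.png",cams.capture(n)["image"])
t=cv2.imread("pics/top1.png");cv2.imwrite("pics/c3.png",cv2.resize(t[150:270,200:350],None,fx=5,fy=5,interpolation=cv2.INTER_CUBIC))
E
```

```text
time_s: 5.38
position: [0.5369, 0.2643, 0.2619]
tcp_rot: [[-0.992, 0.129, 0.002], [0.129, 0.992, 0.001], [-0.001, 0.001, -1.0]]
force: [0.7, 0.7, 0.4]
opening: 0.638
grasp_force: 0.0
time_s: 6.22
position: [0.5369, -0.138, 0.2898]
tcp_rot: [[-0.992, 0.129, 0.001], [0.129, 0.992, 0.0], [-0.001, 0.0, -1.0]]
force: [1.0, -0.3, -0.4]
opening: 0.802
grasp_force: 0.0
```

View pics/c3.png

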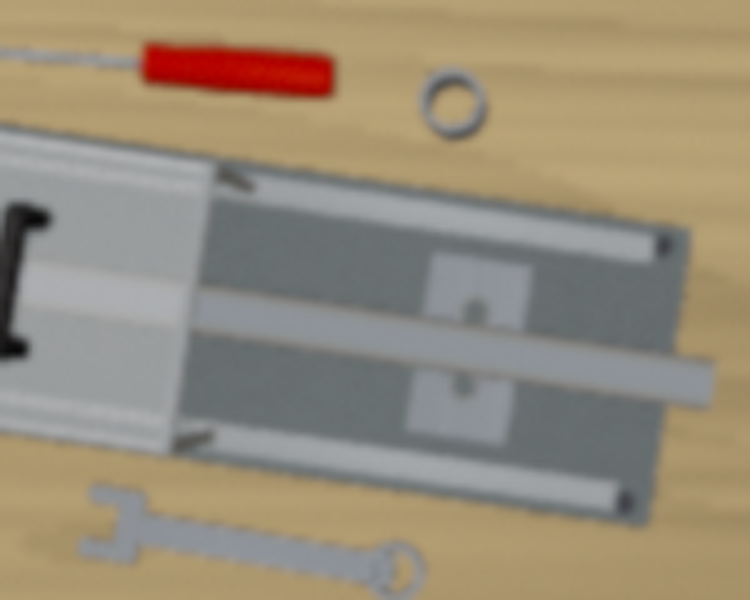

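The crop shows the guard well open. Plate corners are near (431,252), (533,266), (507,444) and (405,430), and the holes near (477,312) and (464,386). In full pixels the holes are at about (295,212) and (292.4,226.8).

```bash
cat > m2.py <<'E'
from h import *
T=cams.capture("top");S=cams.capture("scene")
g=cv2.cvtColor(T["image"],cv2.COLOR_BGR2GRAY)
f=lambda L:(np.array(L,float)+.5)/5-.5+[200,150]
C=f([(431,252),(533,266),(507,444),(405,430)]).astype(np.float32).reshape(-1,1,2)
C2=cv2.cornerSubPix(g,C.copy(),(3,3),(-1,-1),(3,30,.01)).reshape(-1,2);print(C2-C.reshape(-1,2))
W=np.array([plane(T,*p,.05)[:2] for p in C2]);print(W,"sides",[np.linalg.norm(W[i]-W[i-1]) for i in range(4)],"centre",W.mean(0))
ax=(W[0]+W[1]-W[2]-W[3]);print("x-axis yaw",np.degrees(np.arctan2(ax[1],ax[0])))
H=np.array([plane(T,*p,.05)[:2] for p in f([(477,312),(464,386)])]);print("holes",H,np.linalg.norm(H[0]-H[1]),H.mean(0))
c=W.mean(0);print("scene proj of plate corners / holes")
e=ax/np.linalg.norm(ax)
for s in(-1,1): print(proj(S,[*(c+s*e*.019),.05]))
# conduit centreline at z=.0965 top edge -> use silhouettes at axis height
P=[]
for u in list(range(243,280))+list(range(308,330)):
    pass
def hb(c):
    m=(c["image"][170:250,180:220].max(2)<60);p=np.argwhere(m)[:,::-1]+[180,170];W=np.array([plane(c,u,v,.157)[:2] for u,v in p]);return W.mean(0),len(W)
h=hb(T);print("handle now",h,"dist along from plate",np.linalg.norm(h[0]-c))
b=S["image"];q=cv2.resize(b[150:260,255:400],None,fx=5,fy=5,interpolation=cv2.INTER_CUBIC);cv2.imwrite("pics/c4.png",q)
E
python3 m2.py
```

```text
[[0. 0.]
 [0. 0.]
 [0. 0.]
 [0. 0.]]
[[0.55791218 0.0821416 ]
 [0.55185383 0.03076778]
 [0.46240301 0.04192759]
 [0.46855833 0.09299009]] sides [np.float64(0.09001000005009957), np.float64(0.051729803347945365), np.float64(0.09014428009269132), np.float64(0.0514321563732211)] centre [0.51018184 0.06195676]
x-axis yaw -7.016997266226221
holes [[0.52818089 0.05839406]
 [0.49099328 0.06406764]] 0.03761792733619876 [0.50958709 0.06123085]
scene proj of plate corners / holes
[314.81508366 202.7999115 ]
[325.87491181 209.04424498]
handle now (array([0.53614745, 0.2584541 ]), 137) dist along from plate 0.19820549279633662
```

View pics/c4.png

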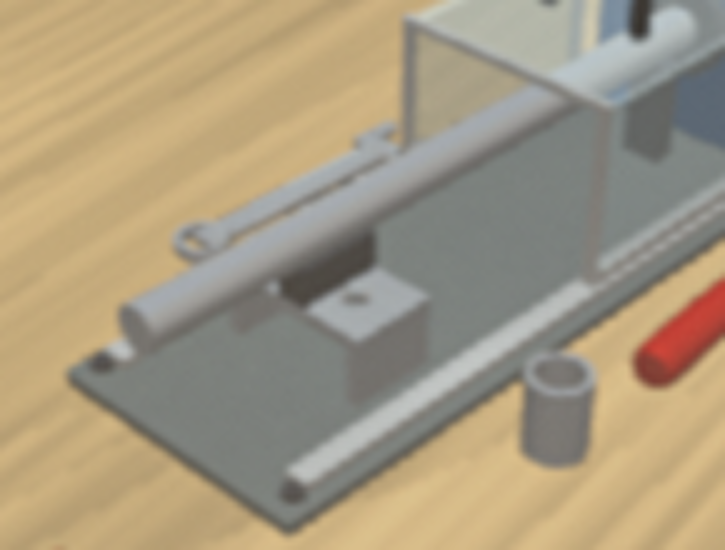

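The scene crop puts the near hole at about (325.6,209.4), within 0.4 px of the position predicted from the top view. The guard slide is about 0.20, so it's fully open. Next I'll check the narrow bolt's position and yaw.

```bash
cat > m3.py <<'E'
from h import *
T=cams.capture("top");S=cams.capture("scene")
# observed tips: top +y leg tip (centre of bar end) , scene -y leg tip
f=lambda p:(np.array(p,float)+.5)/4.6-.5+[140,235]
tip_s=f((331,374));crown_s=f((352,186));tipw_s=f((150,300))
cx=.5502
a=np.radians(93.08);e=np.array([np.cos(a),np.sin(a)])
c=np.array([cx,.0539*cx-.3177-.0017])
print("centre",c)
for nm,lat,z in(("crownaxis",0,.119),("-y shoulder",-.019,.100),("+y shoulder",.019,.100),("-y tip",-.019,.036),("+y tip",.019,.036)):
    P=[*(c+lat*e),z];print(nm,"top",proj(T,P).round(1),"scene",proj(S,P).round(1))
print("obs scene tip",tip_s,"crown bar",crown_s,"obs top tip ~(424,206.2), crown ~(442,204.9)")
o,d=ray(S,*tip_s);print("scene tip at z=.036",plane(S,*tip_s,.036),"top +y tip",plane(T,424.3,206.2,.036))
print("scene crown at .119",plane(S,*crown_s,.119))
b=S["image"];cv2.imwrite("pics/c5.png",cv2.resize(b[235:355,140:270],None,fx=4.6,fy=4.6,interpolation=cv2.INTER_CUBIC))
E
python3 m3.py; python3 -c "
from rig import readout;print(readout.read_state()['joint_positions'])"
```

```text
centre [ 0.5502     -0.28974422]
crownaxis top [442.1 204.9] scene [211.8 277.3]
-y shoulder top [447.2 204.9] scene [205.2 292.1]
+y shoulder top [431.5 205.4] scene [221.9 278.4]
-y tip top [438.1 205.8] scene [211.8 316.7]
+y tip top [423.4 206.3] scene [227.3 302.8]
obs scene tip [211.56521739 315.91304348] crown bar [216.13043478 275.04347826] obs top tip ~(424,206.2), crown ~(442,204.9)
scene tip at z=.036 [ 0.54957753 -0.30782754  0.036     ] top +y tip [ 0.54957341 -0.27308893  0.036     ]
scene crown at .119 [ 0.55192175 -0.28188307  0.119     ]
[-2.57594091e+01  2.04651630e+01  8.76505881e+01  4.66413618e-02
  7.19340596e+01 -1.08352661e+02]
```

```bash
python3 -m inch '[[0.5,-4,-1,5,8.7],[1.3,-8,-3,10.5,8.7],[1.3,-12,-4,10.5,8.7],[1.3,-15.2,-5,10.5,8.7],[1.3,-15.2,-7,10.5,8.7],[1.3,-15.2,-9,10.5,8.7],[1.3,-15.2,-11,10.5,8.7],[1.3,-15.2,-11,10.5,8.7],[1.3,-15.2,-11,10.5,8.7]]'
```

```text
time_s: 7.27
position: [0.5497, -0.2866, 0.1787]
tcp_rot: [[-0.998, -0.055, -0.002], [-0.055, 0.998, 0.002], [0.002, 0.002, -1.0]]
force: [-0.4, -0.6, 0.5]
opening: 1.001
grasp_force: 0.0
```

```bash
python3 -m inch '[[0,-0.3,-2,0,8.7],[0,-0.3,-4,0,8.7],[0,-0.3,-6,0,8.7],[0,-0.3,-8,0,8.7],[0,-0.3,-9.5,0,8.7],[0,-0.3,-10,0,8.7],[0,-0.3,-10,0,8.7]]'
```

```text
time_s: 7.85
position: [0.5502, -0.2911, 0.0797]
tcp_rot: [[-0.999, -0.054, -0.0], [-0.054, 0.999, 0.0], [0.0, 0.0, -1.0]]
force: [0.6, -0.1, 0.2]
opening: 1.0
grasp_force: 0.0
```

```bash
python3 -m inch '[[0,0,0,0,4],[0,0,0,0,4],[0,0,0,0,4],[0,0,0,0,4],[0,0,0,0,4],[0,0,0,0,4],[0,0,0,0,4],[0,0,0,0,4]]'
```

```text
time_s: 8.52
position: [0.5496, -0.2918, 0.0796]
tcp_rot: [[-0.999, -0.052, -0.0], [-0.052, 0.999, 0.0], [0.0, 0.0, -1.0]]
force: [-0.3, -0.1, 1.6]
opening: 0.516
grasp_force: 29.9
```

```bash
python3 -m inch '[[0,0,1.5,0,4],[0,0,4,0,4],[0,0,7,0,4],[0,0,10,0,4],[0,0,13,0,4],[0,0,13,0,4],[0,2,13,-7,4],[-0.5,5,13,-14,4],[-1,8,13,-21,4],[-1,11,13,-28,4]]'; python3 -m inch '[[-0.5,3,0,-7,4],[-1,6,0,-14,4],[-1.5,9,0,-21,4],[-2,12,0,-28,4],[-2.5,15,0,-35,4],[-3,18,0,-42,4],[-3,20,0,-49,4],[-3,21,0,-56,4],[-3,21,0,-63,4],[-3,21,0,-70,4]]'; python3 -m inch '[[0,0,0,-2.6,4],[0,0,0,-2.6,4],[0,0,0,-2.6,4]]'
```

```text
time_s: 9.35
position: [0.538, -0.1807, 0.2086]
tcp_rot: [[-0.903, 0.429, -0.002], [0.429, 0.903, 0.001], [0.003, 0.0, -1.0]]
force: [0.7, 0.1, -0.4]
opening: 0.517
grasp_force: 29.9
time_s: 10.18
position: [0.509, 0.0291, 0.2089]
tcp_rot: [[0.091, 0.996, -0.001], [0.996, -0.091, 0.0], [-0.0, -0.001, -1.0]]
force: [-0.6, -1.1, 0.0]
opening: 0.518
grasp_force: 29.9
time_s: 10.43
position: [0.5093, 0.0281, 0.2091]
tcp_rot: [[0.131, 0.991, -0.001], [0.991, -0.131, 0.0], [-0.0, -0.001, -1.0]]
force: [-0.6, 0.1, -1.0]
opening: 0.515
grasp_force: 29.9
```

```bash
cat > m4.py <<'E'
from h import *
import sys
S=cams.capture("scene");T=cams.capture("top")
s=readout.read_state();p=s["position"];R=s["tcp_rot"];print(p)
for lat in(-.019,.019):
    for nm,dz in(("tip",-.0415),("leg",0.)):
        P=p+R[:,1]*lat+np.array([0,0,dz]);print(lat,nm,P.round(4),proj(S,P).round(1))
u,v=proj(S,p-[0,0,.03]).round().astype(int);print("crop origin",u-60,v-55)
cv2.imwrite(sys.argv[1],cv2.resize(S["image"][v-55:v+55,u-60:u+60],None,fx=5,fy=5,interpolation=cv2.INTER_CUBIC))
E
python3 m4.py pics/c6.png
```

```text
[0.50945871 0.027955   0.20923778]
-0.019 tip [0.4906 0.0304 0.1677] [304.5 166.6]
-0.019 leg [0.4906 0.0304 0.2092] [303.9 149.9]
0.019 tip [0.5283 0.0255 0.1677] [316.3 172.6]
0.019 leg [0.5283 0.0255 0.2092] [316.1 155.7]
crop origin 250 110
```

View pics/c6.png

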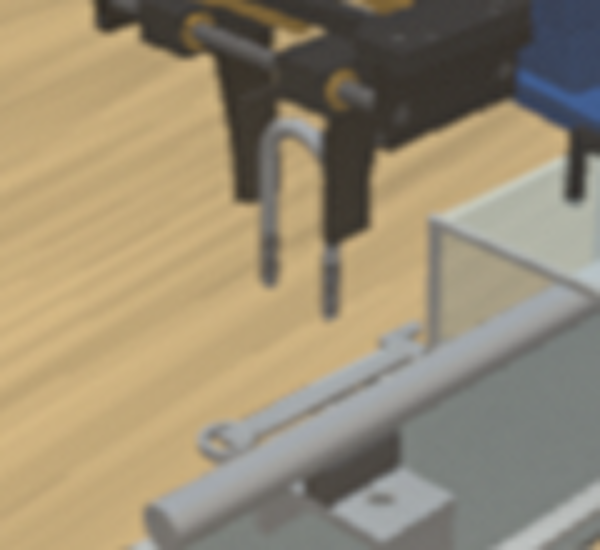

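The crop shows the U-bolt held upright, with its tips at about (303.3,166.4) and (315.6,173.0). That is about 1 px left of the prediction, so I'll measure the leg centrelines to sub-pixel accuracy.

```bash
cat > m5.py <<'E'
from h import *
S=cams.capture("scene");s=readout.read_state();p=s["position"];R=s["tcp_rot"]
h=cv2.cvtColor(S["image"],cv2.COLOR_BGR2HSV)[...,1].astype(float)
def cen(v,u0,w=4):
    a=h[v,u0-w:u0+w+1];bg=np.interp(np.arange(2*w+1),[0,2*w],[a[0],a[-1]]);k=np.clip(bg-a,0,None);return (k*np.arange(u0-w,u0+w+1)).sum()/k.sum()
for lat,u0,vs in((-.019,304,range(142,166)),(.019,316,range(161,172))):
    D=[]
    for v in vs:
        z=np.linspace(.16,.25,91);q=np.array([proj(S,[*(p+R[:,1]*lat)[:2],zz]) for zz in z]);up=np.interp(-v,-q[::-1,1][::-1],q[::-1,0][::-1]) if 0 else q[np.abs(q[:,1]-v).argmin(),0]
        D.append(cen(v,u0)-up)
    print(lat,np.round(D,2),np.mean(D))
# hole in scene: darkest centroid
g=cv2.cvtColor(S["image"],cv2.COLOR_BGR2GRAY).astype(float)[205:215,320:332];k=np.clip(np.median(g)-10-g,0,None)
print(g.astype(int))
print(proj(S,p+np.array([.131,.991,0])*.001)-proj(S,p))
E
python3 m5.py
```

```text
-0.019 [-0.49 -0.53 -0.59 -0.63 -0.66 -0.73 -0.81 -0.86 -0.69 -0.58 -0.63 -0.69
 -0.68 -0.67 -0.67 -0.74 -0.7  -0.61 -0.74 -0.91 -0.97 -0.9  -0.93 -1.04] -0.7267432290093178
0.019 [-0.31 -0.39 -0.45 -0.42 -0.49 -0.51 -0.61 -0.57 -0.62 -0.7  -0.78] -0.5314400366105577
[[ 72  73  70  72  83 101 123 146 160 166 168 166]
 [ 71  72  76  89 115 146 163 168 169 169 167 166]
 [ 75  85 104 124 145 163 169 169 168 167 167 167]
 [103 123 143 152 148 149 150 154 161 166 169 167]
 [145 162 162 150 132 123 123 129 144 160 168 168]
 [167 170 164 152 137 130 128 131 144 160 167 169]
 [171 170 168 167 161 157 157 159 163 166 167 168]
 [171 171 170 170 168 168 169 168 168 167 167 168]
 [168 171 171 171 169 169 169 169 168 169 169 169]
 [151 164 170 170 171 170 169 169 170 169 166 159]]
[ 0.33599402 -0.15345492]
```

```bash
python3 -m inch '[[0.05,1.5,0,0,4],[0.06,2.5,0,0,4],[0.07,3.45,0,0,4],[0.07,3.45,0,0,4],[0.07,3.45,-2,0,4],[0.07,3.45,-4,0,4],[0.07,3.45,-6,0,4],[0.07,3.45,-6,0,4],[0.07,3.45,-6,0,4]]'; python3 m4.py pics/c7.png
```

```text
time_s: 11.33
position: [0.5096, 0.0625, 0.1489]
tcp_rot: [[0.132, 0.991, -0.003], [0.991, -0.132, 0.0], [-0.0, -0.003, -1.0]]
force: [-0.1, -0.5, 0.4]
opening: 0.518
grasp_force: 29.9
[0.51120794 0.06238325 0.15041808]
-0.019 tip [0.4924 0.0649 0.1089] [315.  182.6]
-0.019 leg [0.4924 0.0649 0.1504] [314.7 167.5]
0.019 tip [0.53   0.0599 0.109 ] [326.3 188.6]
0.019 leg [0.53   0.0599 0.1505] [326.4 173.3]
crop origin 261 126
```

```bash
python3 -m inch '[[0,0.05,-1,0,4],[0,0.05,-2,0,4],[0,0.05,-3,0,4],[0,0.05,-4,0,4],[0,0.05,-4.8,0,4],[0,0.05,-5.2,0,4],[0,0.05,-5.5,0,4],[0,0.05,-5.8,0,4]]'
```

```text
time_s: 12.1
position: [0.5104, 0.063, 0.091]
tcp_rot: [[0.132, 0.991, -0.0], [0.991, -0.132, 0.0], [-0.0, -0.0, -1.0]]
force: [-0.8, 0.3, -0.6]
opening: 0.515
grasp_force: 29.9
```

```bash
python3 -m inch '[[0,0,-0.5,0,4],[0,0,-1,0,4],[0,0,-1.5,0,4],[0,0,-2,0,4],[0,0,-2.4,0,4],[0,0,-2.7,0,4],[0,0,-2.7,0,4]]'
```

```text
time_s: 12.68
position: [0.5099, 0.0631, 0.0639]
tcp_rot: [[0.132, 0.991, -0.001], [0.991, -0.132, 0.0], [-0.0, -0.001, -1.0]]
force: [-0.5, 0.6, -0.2]
opening: 0.517
grasp_force: 29.9
```

Going in freely. Creep to contact.

```bash
python3 -m inch '[[0,0,-0.1,0,4],[0,0,-0.2,0,4],[0,0,-0.3,0,4],[0,0,-0.4,0,4],[0,0,-0.4,0,4]]'
```

```text
time_s: 13.1
position: [0.5105, 0.063, 0.0607]
tcp_rot: [[0.132, 0.991, 0.0], [0.991, -0.132, -0.0], [-0.0, 0.0, -1.0]]
force: [-0.1, -0.5, 0.5]
opening: 0.519
grasp_force: 29.9
```

```bash
python3 -m inch '[[0,0,-0.1,0,4],[0,0,-0.2,0,4],[0,0,-0.3,0,4],[0,0,-0.3,0,4]]'
```

```text
time_s: 13.43
position: [0.5107, 0.063, 0.0601]
tcp_rot: [[0.132, 0.991, 0.002], [0.991, -0.132, -0.0], [-0.0, 0.002, -1.0]]
force: [-4.3, -0.9, 19.7]
opening: 0.523
grasp_force: 30.1
```

```bash
python3 -m inch '[[0,0,0.3,0,4],[0,0,0.3,0,8],[0,0,0.3,0,8],[0,0,0.3,0,8],[0,0,0.3,0,8],[0,0,2,0,8],[0,0,5,0,8],[0,0,9,0,8],[0,0,13,0,8],[0,0,16,0,8]]'; python3 -m inch '[[0,-2,1,0,8],[0,-5,1,0,8],[0,-8,1,0,8],[0,-8,1,0,8]]'
python3 - <<'E'
from h import *
S=cams.capture("scene");T=cams.capture("top")
a=S["image"][165:245,270:370];b=T["image"][180:260,255:355]
cv2.imwrite("pics/c8.png",np.hstack([cv2.resize(i,(400,320),interpolation=cv2.INTER_CUBIC) for i in(a,b)]))
c=np.array([.5100,.0618])
print("crown top proj",proj(S,[*c,.1045]),proj(T,[*c,.1045]))
E
```

```text
time_s: 14.27
position: [0.5109, 0.063, 0.22]
tcp_rot: [[0.132, 0.991, 0.002], [0.991, -0.132, -0.0], [0.0, 0.002, -1.0]]
force: [0.2, -0.5, -0.0]
opening: 0.916
grasp_force: 0.0
time_s: 14.6
position: [0.5112, -0.0212, 0.2278]
tcp_rot: [[0.136, 0.991, 0.002], [0.991, -0.136, -0.003], [-0.003, 0.002, -1.0]]
force: [0.4, 0.3, -0.3]
opening: 0.917
grasp_force: 0.0
crown top proj [320.02833271 187.11928621] [292.24143591 219.26026311]
```

View pics/c8.png

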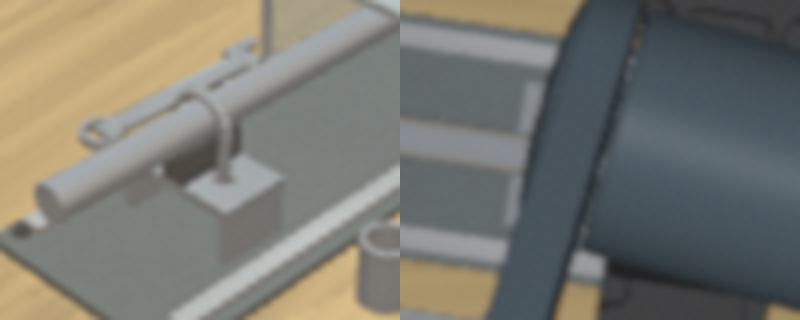

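The crop shows the U-bolt seated, with its crown on the conduit and the near leg in its hole. Next I'll go back to the handle.

```bash
python3 -m inch '[[0.3,3,0.5,7,8.7],[0.6,6,0.5,14,8.7],[0.9,9,0.5,21,8.7],[1.2,12,0.5,28,8.7],[1.5,15,0.5,35,8.7],[1.8,18,0.5,42,8.7],[2.1,21,0.5,49,8.7],[2.4,24,0.5,56,8.7],[2.5,27,0.5,63,8.7],[2.5,28.1,0.5,70,8.7]]'; python3 -m inch '[[0,0,0,7,8.7],[0,0,0,14,8.7],[0,0,0,20,8.7],[0,0,0,20,8.7],[0,0,0,20,8.7]]'
```

```text
time_s: 15.53
position: [0.5341, 0.2691, 0.2318]
tcp_rot: [[-0.891, 0.454, -0.001], [0.454, 0.891, 0.002], [0.002, 0.001, -1.0]]
force: [0.6, -0.0, 0.5]
opening: 0.999
grasp_force: 0.0
time_s: 15.95
position: [0.5344, 0.265, 0.2319]
tcp_rot: [[-0.991, 0.134, -0.002], [0.134, 0.991, -0.0], [0.001, -0.0, -1.0]]
force: [0.8, 0.1, 0.1]
opening: 0.999
grasp_force: 0.0
```

```bash
python3 -m inch '[[0.2,-0.5,-3,0,8.7],[0.2,-0.5,-6,0,8.7],[0.2,-0.5,-8.5,0,8.7],[0.2,-0.5,-9.2,0,8.7],[0.2,-0.5,-9.2,0,0.5],[0.2,-0.5,-9.2,0,0.5],[0.2,-0.5,-9.2,0,0.5],[0.2,-0.5,-9.2,0,0.5],[0.2,-0.5,-9.2,0,0.5],[0.2,-0.5,-9.2,0,0.5]]'; python3 -m inch '[[0,0,0,0,0.5],[0,0,0,0,0.5],[0,0,0,0,0.5],[0,0,0,0,0.5],[0,0,0,0,0.5],[0,0,0,0,0.5],[0,0,0,0,0.5],[0,0,0,0,0.5],[0,0,0,0,0.5]]'
```

```text
time_s: 16.78
position: [0.538, 0.2593, 0.1418]
tcp_rot: [[-0.991, 0.132, 0.002], [0.132, 0.991, 0.001], [-0.002, 0.001, -1.0]]
force: [-0.6, -0.4, 0.1]
opening: 0.629
grasp_force: 0.0
time_s: 17.53
position: [0.5373, 0.2593, 0.1405]
tcp_rot: [[-0.991, 0.132, -0.0], [0.132, 0.991, 0.0], [0.0, 0.0, -1.0]]
force: [0.4, 1.3, -0.0]
opening: 0.121
grasp_force: 30.0
```

Pull it shut: 18 cm at speed, then creep to the stop.

```bash
python3 -m inch '[[-0.26,-2,0,0,0.5],[-0.53,-4,0,0,0.5],[-0.79,-6,0,0,0.5],[-1.06,-8,0,0,0.5],[-1.32,-10,0,0,0.5],[-1.58,-12,0,0,0.5],[-1.85,-14,0,0,0.5],[-2.11,-16,0,0,0.5],[-2.44,-18.5,0,0,0.5],[-2.44,-18.5,0,0,0.5]]'; python3 -m inch '[[-0.05,-0.4,0,0,0.5],[-0.1,-0.8,0,0,0.5],[-0.16,-1.2,0,0,0.5],[-0.17,-1.3,0,0,0.5],[-0.17,-1.3,0,0,0.5]]'
```

```text
time_s: 18.37
position: [0.5123, 0.0706, 0.1405]
tcp_rot: [[-0.991, 0.134, -0.002], [0.134, 0.991, -0.002], [0.001, -0.003, -1.0]]
force: [-0.7, -1.4, -0.9]
opening: 0.126
grasp_force: 30.0
time_s: 18.78
position: [0.5112, 0.062, 0.1405]
tcp_rot: [[-0.991, 0.132, -0.0], [0.132, 0.991, 0.001], [0.0, 0.001, -1.0]]
force: [0.9, 4.4, -2.0]
opening: 0.129
grasp_force: 30.0
```

```bash
python3 -m inch '[[-0.03,-0.2,0,0,0.5],[-0.05,-0.4,0,0,0.5],[-0.08,-0.6,0,0,0.5],[-0.08,-0.6,0,0,0.5]]'
```

```text
time_s: 19.12
position: [0.5112, 0.0619, 0.1405]
tcp_rot: [[-0.991, 0.137, 0.003], [0.137, 0.991, 0.012], [-0.001, 0.012, -1.0]]
force: [3.9, 24.9, -3.4]
opening: 0.129
grasp_force: 30.0
```

Hard stop at the shut end. Relax, release, retreat and check.

```bash
python3 -m inch '[[0.06,0.5,0,0,0.5],[0.06,0.5,0,0,5],[0.06,0.5,0,0,5],[0.06,0.5,0,0,5],[0.06,0.5,0,0,5],[0.06,0.5,2,0,5],[0.06,0.5,5,0,5],[0.06,0.5,8,0,6],[0.06,0.5,11,0,6],[0.06,0.5,14,0,6]]'; python3 -m inch '[[-1,3,1,0,6],[-2,7,1,0,6],[-3,11,1,0,6],[-4,15,1,0,6],[-5,19,1,0,6],[-6,23,1,0,6],[-8,26,1,0,6],[-9,29,1,0,6],[-10,32,1,0,6],[-10,32,1,0,6]]'
python3 - <<'E'
from h import *
S=cams.capture("scene");T=cams.capture("top")
m=(T["image"][195:242,265:300].max(2)<60);p=np.argwhere(m)[:,::-1]+[265,195];print("handle",np.mean([plane(T,u,v,.157)[:2] for u,v in p],0))
cv2.imwrite("pics/c9.png",np.vstack([cv2.resize(S["image"][140:360,140:440],(600,300)),cv2.resize(T["image"][120:290,180:470],(600,300))]))
print(readout.read_state()["time_s"])
E
```

```text
time_s: 19.95
position: [0.5108, 0.0592, 0.282]
tcp_rot: [[-0.991, 0.133, -0.0], [0.133, 0.991, -0.001], [0.0, -0.001, -1.0]]
force: [0.2, -0.1, -0.5]
opening: 0.665
grasp_force: 0.0
time_s: 20.78
position: [0.4094, 0.3841, 0.2907]
tcp_rot: [[-0.992, 0.128, 0.0], [0.128, 0.992, 0.003], [0.0, 0.003, -1.0]]
force: [1.2, 0.3, 0.4]
opening: 0.69
grasp_force: 0.0
handle [0.51029333 0.06184636]
20.8833
```

View pics/c9.png

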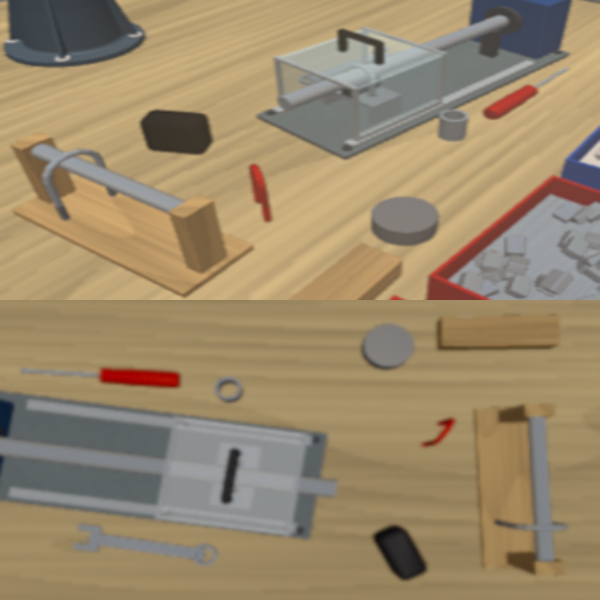

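The picture shows the guard shut over the seated U-bolt. Its handle is at (0.5103, 0.0618), within 1 mm of the measured seat. The wide U-bolt is still on its rail and the bystanders are undisturbed.

```bash
python3 -c "
from rig import bot;print(bot.hand_in())"
```

```text
the job is handed in; nothing more can be done
None
```

The job is handed in: the narrow U-bolt is fully home in the bracket with its crown on the conduit, the guard is fully shut over it, and the wide U-bolt and bench items are where they were (about 21 s used).

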